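# Stack spacers and parts on the laser-marking plate

## Robot

A 6-joint arm with a two-finger parallel gripper is mounted at the origin on the work surface. World frame = base frame: x ahead of the robot, y to its left, z up, the work surface at z = 0. Lengths are in mm, angles in rad, forces in N, time in s.
With the tool pointing down it reaches from about 350 to 775 mm from the base axis. Payload 7.3 kg.
Tool frame: the origin (TCP) lies on the mounting face of the last link; the fingertips stand 178 mm ahead of it and the grasp point (between the pads) lies 159 mm ahead of it; z points along the fingers, y is the line along which they close (so a half turn about z gives the same grasp; the last joint's range is limited). The gripper opens to 92 mm and grips with 3 to 60 N. Pads are 19 mm wide; open, the fingers measure 130 mm over their backs; the gripper's body (75 mm by 190 mm) begins 47 mm behind the grasp point.
Start: joints at [0.991, 0.342, 1.524, -0, 1.275, -0.146], TCP at [220.648, 476.384, 404.741] pointing down, gripper open.
Joint ranges: [-2.53, 2.53], [-0.77, 2.02], [0.04, 2.7], [-1, 4.14], [0.28, 2.66], [-3.11, 3.11]. Speed limits (rad/s): [2.57, 2.57, 3.14, 3.14, 3.14, 3.14].

## Interface

Orientations are given as [roll, pitch, yaw] about the fixed x, y, z axes, in that order (R = Rz(yaw) Ry(pitch) Rx(roll)).
In Python, from plant import bot gives the robot as it stands.
- The arm moves only by the tool shift_gripper, called after ">>>" by a JSON object that holds its "fn" and its "kwargs". Schema: {"type":"object","properties":{"moves":{"type":"array","items":{"type":"array","items":{"type":"number"},"minItems":5,"maxItems":5},"minItems":1,"maxItems":5},"only":{"type":"string"},"quiet":{"type":"boolean"},"lines":{"type":"string"}},"required":["moves"],"additionalProperties":false}. moves is a list of rows, 1 to 5 of them, each of 5 numbers: the finger opening in mm, then dx, dy, dz in parts of the range, where 1.0 means 600 mm, then a turn about the tool's z in normalised numbers (1 is pi rad); each row is the pose to reach, as a shift and turn from the pose commanded when the call began, along the tool's axes at that moment; what a row does not reach only later rows make up. A row lasts 1/8 s, in which the tool goes at most 62.5 mm and 0.188 rad, less where a joint would pass 70% of its speed; a pose out of reach is approached as far as the arm can. The fingers move at their own pace and stop on an object; the grip force is fixed at half the most. Time passes only in rows, so rows that do not move let the fingers close. The tool returns the time, the measured TCP pose, the force, the opening and the grip force at its end. only (a regular expression) keeps the lines of the reply that match it, lines (a string "A,B") keeps lines A to B, and quiet returns only ok. No shift or turn number may pass 1 either way. Input that does not fit is refused with a message, and nothing moves.
- bot.get_obs(): the state, without advancing time (a new reading comes with each control period).
- bot.capture(name): name is "side" or "top"; returns a dict with "color" (480x640x3 uint8, red, green, blue), "K" (3x3 intrinsics, pixels), "k1" (the pictures are not rectified: a ray, as slopes to the right and down, at radius r is drawn at 1 + k1 r^2 times it, then the intrinsics apply), "R" (3x3) and "t" (3): a world point X has camera coordinates R X + t. Camera axes: x right, y down, z forward; pixel columns grow to the right and rows downward; lengths in mm; the calibration is good to about 2 mm. A picture is of the moment at which its call begins. There is no depth.
- bot.close_job(): hands the job in; it is judged then, once.
The state is a dict: "time": time; "joint_positions": joint angles; "dq": joint speeds; "tau": joint torques, N m; "tool_pos": TCP position; "tcp_rot": TCP orientation; "contact_force": force on the tool from outside, world axes, zero at the start; "moment": the same for the moment, N m; "grip_width": finger opening in mm; "finger_force": force on a finger pad.
Only numpy, scipy, OpenCV 4.12 (cv2) and the standard library are available. Lean on these libraries where they do the work, as an engineer would, in place of code of your own. Each camera call takes 0.05 s, during which the arm holds its last target. There are 200 camera calls.

## Task

Load the perforated marking plate so that the flange and the gear both come up to the laser's focus height: on the thick post stack the tall spacer ring and then the flange, on the thin post the short spacer ring and then the gear, hubs up, each slipped over its post and lying flat, fully down on what is beneath it. Lower every piece into place rather than dropping it, let go of it, and leave the goggles and the caliper where they lie.

Things in the scene. Friction and masses are not known exactly. Their poses are not given: they have to be found in the camera images.
- tall_spacer: Plain aluminium spacer ring, the taller and narrower of two: outside diameter 52 mm, bore 31 mm, height 38 mm, about 0.15 kg. Stands upright on the bench. Origin: centre of its underside, z up along the bore. Goes first on the thick post, resting on the post's foot.
- short_spacer: Plain aluminium spacer ring, the shorter and wider of two: outside diameter 64 mm, bore 31 mm, height 20 mm, about 0.13 kg. Stands upright on the bench. Origin: centre of its underside, z up along the bore. Goes first on the thin post, resting on the post's foot, around its boss.
- flange: Bright steel hub flange: round disc of diameter 90 mm, 10 mm thick, with six small dark bolt holes, and on it a round hub of diameter 44 mm rising 20 mm more (30 mm overall); bore 31 mm right through; about 0.5 kg. Lies hub up on the bench. Origin: centre of the disc's underside, z up through the hub. Grip it by the hub. Goes on the tall spacer on the thick post.
- gear: Dark steel spur gear with 22 teeth: toothed part of diameter 71 mm over the tips, 28 mm thick, and on it a round hub of diameter 36 mm rising 16 mm more (44 mm overall); bore 18 mm right through; about 0.65 kg. Lies hub up on the bench. Origin: centre of its underside, z up through the hub. Grip it by the hub. Goes on the short spacer on the thin post.
- thick_post: Fixed steel post on the plate, the thick one: round black foot, diameter 70 mm, 8 mm high; on it a bright pin of diameter 28 mm, straight up to 54 mm above the foot's underside, then tapered to a 14 mm tip at 66 mm. Origin: centre of the foot's underside, on the plate's top; z up. Fully down, the spacer's origin is 8 mm above this origin, the flange's 46 mm.
- thin_post: Fixed steel post on the plate, the thin one: same foot (70 x 8 mm); a black boss of diameter 28 mm up to 14 mm above the foot's underside, tapering into a bright 15 mm pin at 20 mm, straight to 50 mm, then tapered to a 6 mm tip at 60 mm. Origin: centre of the foot's underside, on the plate's top; z up. Fully down, the spacer's origin is 8 mm above this origin, the gear's 28 mm.
- plate: Fixed perforated aluminium plate, 230 x 280 x 15 mm, with a grid of small dark holes, at a different place and angle each time. The two posts stand on it 120 to 180 mm apart, either side of its middle; which is on which side changes. Origin: centre of its underside on the bench, z = 0; long side along its y axis.
- goggles: Bystander, to be left alone: laser goggles with dark green lenses and black temples, 140 x 135 mm, 46 mm high, lying loose beyond the plate. Origin: on the bench below the middle of the lenses, which face -x of their frame; the temples run to its +x.
- caliper: Bystander, to be left alone: steel slide caliper with a black display housing, 230 x 65 mm, 15 mm high, lying loose to the robot's right. Origin: on the bench below the middle of its beam, which runs along its x axis; the jaws are at the -x end.

How it is judged:
By the outcome, as a careful person would: the job done as asked, in the order asked, and still so for the second after the job is handed in, with the robot touching nothing.
It also fails if it takes over 107 s, if anything falls off the work surface, if the arm or the gripper's body presses on something with over 40 N, if the wrist force passes 120 N, or if a joint passes its speed limit or range.

## Working session

There is one attempt and no reset: what is moved stays moved. The work goes in short steps, Python scripts to look and compute and a tool call to move; the robot and the scene stay as the last step left them, time stands still between calls to the robot, and variables do not carry over. Pictures are saved under pics/ and viewed, at most 14 in all, crops included, and the job is handed in when it is done.

```bash
ls; mkdir -p pics; python3 - <<'E'
from plant import bot
import cv2
for n in("top","side"):
    c=bot.capture(n); cv2.imwrite(f"pics/{n}0.png",c["color"][:,:,::-1]); print(n,c["K"],c["k1"],c["R"],c["t"])
print(bot.get_obs())
E
```

```text
pics
plant.py
top [[465.98803265   0.         325.49471145]
 [  0.         465.98803265 240.53776183]
 [  0.           0.           1.        ]] -0.0245797543636393 [[ 0.01583177 -0.99968791  0.01932454]
 [-0.9945313  -0.01773964 -0.10292134]
 [ 0.10323203 -0.01758944 -0.99450176]] [-84.24799773 579.26742179 918.54637349]
side [[542.811907     0.         329.28912229]
 [  0.         542.811907   237.50349178]
 [  0.           0.           1.        ]] -0.13062025479528946 [[ 0.76276896 -0.64665294 -0.00484686]
 [-0.41078904 -0.47873643 -0.7759277 ]
 [ 0.49943556  0.5938446  -0.63080322]] [-471.32377087  241.50092459 1178.00385502]
{'time': 0.1, 'joint_positions': array([ 9.91002182e-01,  3.42656921e-01,  1.52489724e+00,  2.21402761e-05,
        1.27538704e+00, -1.45984615e-01]), 'dq': array([ 0.00046114, -0.00180136, -0.00434339, -0.00076026,  0.00071376,
        0.00121742]), 'tau': array([ 1.99236092e-03, -4.32007492e+01, -2.44693065e+01,  7.19501940e-02,
        5.26005775e-02, -1.12368791e-04]), 'tool_pos': array([220.58230994, 476.29074523, 404.12074644]), 'tcp_rot': array([-3.14026153e+00, -2.17116299e-04,  2.70777652e+00]), 'contact_force': array([ 0.02268928, -0.4256226 , -0.00162691]), 'moment': array([ 0.00535591, -0.04006042,  0.00599382]), 'finger_force': 0.0, 'grip_width': 91.95086077702565}
```

View pics/top0.png

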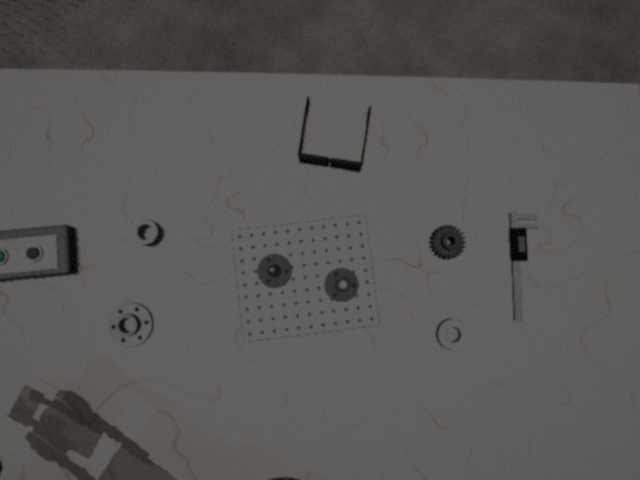

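View pics/side0.png

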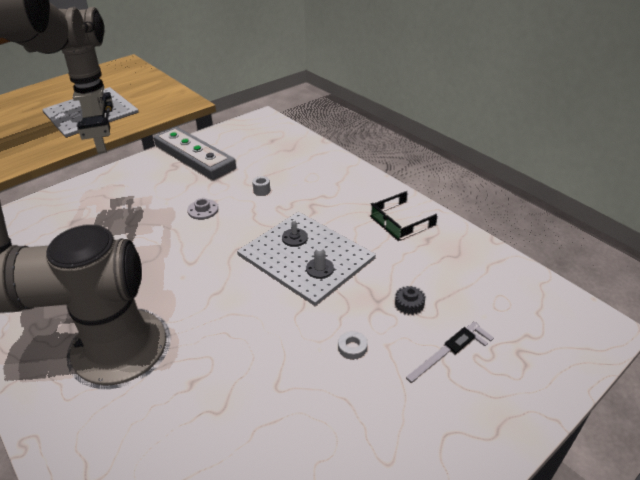

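```bash
cat > h.py <<'E'
import numpy as np, cv2
from plant import bot
def grab(n,k=1):
    c=bot.capture(n); s=[c["color"].astype(float)]+[bot.capture(n)["color"].astype(float) for _ in range(k-1)]
    c["img"]=np.mean(s,0); return c
def ray(c,uv,z):
    K=c["K"]; d=((uv[0]-K[0,2])/K[0,0],(uv[1]-K[1,2])/K[1,1]); s=np.array(d)
    for _ in range(20): s=np.array(d)/(1+c["k1"]*(s@s))
    R,t=c["R"],np.array(c["t"]).ravel(); C=-R.T@t; v=R.T@np.array([s[0],s[1],1])
    return C+v*(z-C[2])/v[2]
def proj(c,X):
    p=c["R"]@np.array(X)+np.array(c["t"]).ravel(); s=p[:2]/p[2]; s=s*(1+c["k1"]*(s@s)); return s*[c["K"][0,0],c["K"][1,1]]+c["K"][:2,2]
def crops(c,cs,name,g,h=30,f=4):
    o=[]
    for u,v in cs:
        p=c["img"][v-h:v+h,u-h:u+h]; o.append(cv2.resize(np.clip(p*g,0,255).astype(np.uint8)[:,:,::-1],None,fx=f,fy=f,interpolation=cv2.INTER_CUBIC))
    cv2.imwrite(name,np.vstack([np.hstack(o[:3]),np.hstack(o[3:])]))
def tool(dx,dy):
    "world xy shift -> tool axes"
    o=bot.get_obs(); y=o["tcp_rot"][2]; r=o["tcp_rot"][0]
    from scipy.spatial.transform import Rotation as Ro
    return Ro.from_euler("xyz",o["tcp_rot"]).inv().apply([dx,dy,0])
E
python3 - <<'E'
from h import *
c=grab("top",6)
crops(c,[(150,233),(131,324),(275,270),(447,242),(449,333),(342,285)],"pics/m1.png",2.4)
np.save("top.npy",c["img"])
s=grab("side",4)
crops(s,[(261,186),(203,208),(294,236),(410,299),(352,344),(320,265)],"pics/m2.png",1.0)
np.save("side.npy",s["img"])
E
```

```text
(no output)
```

View pics/m1.png

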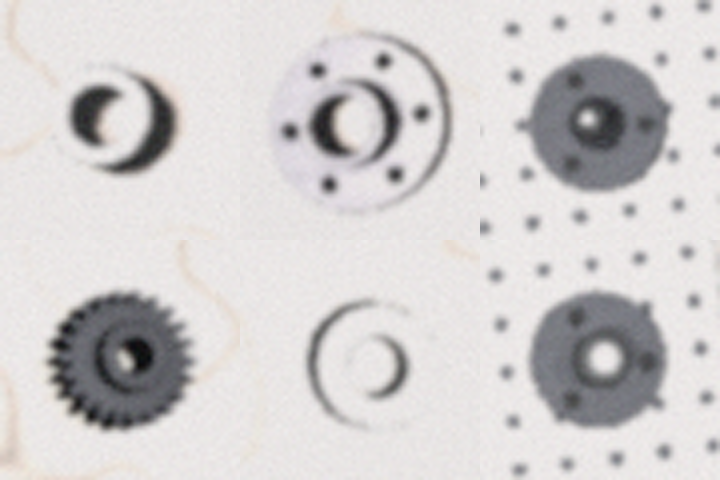

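View pics/m2.png

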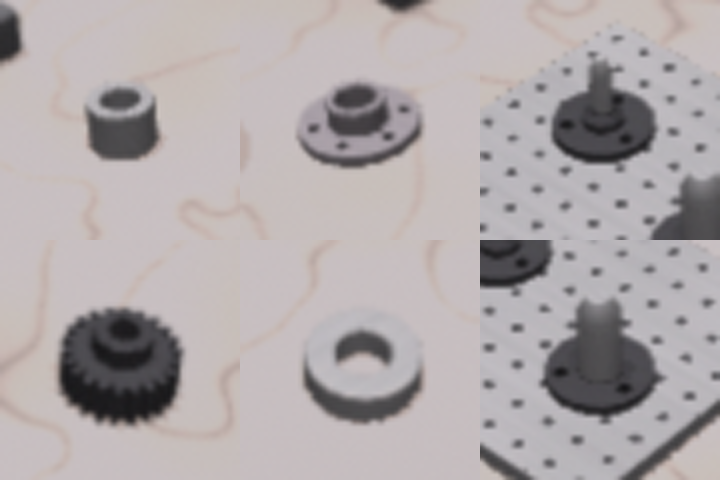

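```bash
cat > meas.py <<'E'
from h import *
from scipy.optimize import least_squares
def blobs(c,cx,cy,h,lo,hi=1e9,f=8):
    g=c["img"].mean(2)[cy-h:cy+h,cx-h:cx+h]
    g=cv2.resize(g.astype(np.float32),None,fx=f,fy=f,interpolation=cv2.INTER_CUBIC)
    m=(g<lo).astype(np.uint8)
    cs,_=cv2.findContours(m,cv2.RETR_LIST,cv2.CHAIN_APPROX_NONE); out=[]
    for k in cs:
        if cv2.contourArea(k)>15*f*f:
            hu=cv2.convexHull(k)[:,0].astype(float); out.append((cv2.contourArea(k)/f/f,(hu+.5)/f-.5+[cx-h,cy-h]))
    return sorted(out,key=lambda a:-a[0])
def fit(c,hull,z,r=None):
    P=np.array([ray(c,p,z)[:2] for p in hull]); m=P.mean(0)
    if r is None:
        s=least_squares(lambda q:np.hypot(*(P-q[:2]).T)-q[2],[*m,30],loss="soft_l1")
    else: s=least_squares(lambda q:np.hypot(*(P-q[:2]).T)-r,m,loss="soft_l1")
    return s.x.round(1),round(float(np.abs(s.fun).mean()),2)
E
python3 - <<'E'
from meas import *
c=bot.capture("top"); c["img"]=np.load("top.npy"); print(np.median(c["img"]))
for n,u,v,h,T,L in [("tall",150,233,22,65,[(0,26),(38,15.5)]),("flange",131,324,28,65,[(0,45),(10,22),(30,15.5)]),("short",449,333,22,75,[(0,32),(20,15.5)]),("gear",447,242,26,65,[(14,None),(0,35.5),(28,35.5)]),("thin",275,270,24,60,[(23,35),(23,None)]),("thick",342,285,24,60,[(23,35),(23,None)])]:
    for a,hu in blobs(c,u,v,h,T)[:4]:
        print(n,round(a),hu.mean(0).round(1),[(z,r,*fit(c,hu,z,r)) for z,r in L])
E
```

```text
94.5
tall 158 [156.6 235.6] [(0, 26, array([591.7, 291.1]), 0.34), (38, 15.5, array([585.2, 267.8]), 6.07)]
tall 112 [141.9 231.1] [(0, 26, array([594. , 292.7]), 4.31), (38, 15.5, array([591.9, 291.2]), 0.29)]
flange 98 [122.8 324.9] [(0, 45, array([404.3, 297.6]), 5.38), (10, 22, array([403. , 321.3]), 2.98), (30, 15.5, array([404.2, 321.9]), 0.25)]
flange 81 [136.  322.1] [(0, 45, array([393.8, 350.6]), 4.05), (10, 22, array([403.9, 321.2]), 0.48), (30, 15.5, array([407.8, 306.7]), 2.42)]
flange 52 [148.2 320.3] [(0, 45, array([403.9, 322.2]), 0.49), (10, 22, array([410.2, 292.9]), 6.85), (30, 15.5, array([413.7, 280.7]), 10.59)]
short 86 [441.4 330. ] [(0, 32, array([ 394.5, -337.4]), 0.34), (20, 15.5, array([ 402.3, -315.7]), 8.64)]
short 57 [456.5 334.5] [(0, 32, array([ 397.5, -323.3]), 4.19), (20, 15.5, array([ 394.6, -337.8]), 0.26)]
gear 921 [446.  242.3] [(14, None, array([ 584. , -327.4,   37.1]), 0.88), (0, 35.5, array([ 585.2, -330.6]), 2.03), (28, 35.5, array([ 582.4, -323.3]), 1.17)]
thin 846 [275.3 271.5] [(23, 35, array([519. ,  28.7]), 1.65), (23, None, array([518.3,  28.5,  33.5]), 0.77)]
thick 840 [338.  281.4] [(23, 35, array([ 491.5, -109.4]), 1.17), (23, None, array([ 491.7, -108.6,   34.2]), 1.1)]
thick 63 [342.9 284. ] [(23, 35, array([ 460.5, -102.4]), 5.33), (23, None, array([ 492.7, -111. ,    9.2]), 0.07)]
```

```bash
python3 - <<'E'
from meas import *
c=bot.capture("top"); c["img"]=np.load("top.npy")
f=8;P={}
for n,u,v in (("thin",275,270),("thick",342,285),("gear",447,242)):
    h=26;g=cv2.resize(c["img"].mean(2)[v-h:v+h,u-h:u+h].astype(np.float32),None,fx=f,fy=f,interpolation=cv2.INTER_CUBIC)
    for T in (62,68):
        m=(g<T).astype(np.uint8)
        k,_=cv2.findContours(m,cv2.RETR_EXTERNAL,cv2.CHAIN_APPROX_NONE)
        k=max(k,key=cv2.contourArea); m=cv2.drawContours(np.zeros_like(m),[k],-1,1,-1)
        s=cv2.getStructuringElement(cv2.MORPH_ELLIPSE,(121,121))
        m=cv2.morphologyEx(m,cv2.MORPH_OPEN,s)
        k,_=cv2.findContours(m,cv2.RETR_EXTERNAL,cv2.CHAIN_APPROX_NONE);k=max(k,key=cv2.contourArea)[:,0].astype(float)
        e=(k+.5)/f-.5+[u-h,v-h]
        if n!="gear":
            x=fit(c,e,23,35);P[n]=x[0];print(n,T,x,fit(c,e,23))
            print("  holes-free tip px proj z81/75",proj(c,[*x[0],81 if n=="thick" else 75]))
        else: print(n,T,fit(c,e,14))
    # bright tip
    if n!="gear":
        q=proj(c,[*P[n],78]); i=((q-[u-h,v-h]+.5)*f).astype(int); w=g[i[1]-60:i[1]+60,i[0]-60:i[0]+60]
        m=(w>70); ys,xs=np.nonzero(m); print("  bright centroid",(np.array([xs.mean()+i[0]-60,ys.mean()+i[1]-60])+.5)/f-.5+[u-h,v-h],m.sum()/64)
d=P["thin"]-P["thick"];print(d,np.hypot(*d),np.arctan2(d[1],d[0]))
E
```

```text
thin 62 (array([518.3,  28.7]), 1.62) (array([518.3,  28.7,  33.4]), 0.35)
  holes-free tip px proj z81/75 [271.85912804 269.39722662]
thin 68 (array([518.4,  28.8]), 0.95) (array([518.4,  28.8,  34. ]), 0.3)
  holes-free tip px proj z81/75 [271.80856334 269.34437641]
  bright centroid [271.42388614 269.22339109] 7.890625
thick 62 (array([ 492. , -107.7]), 1.88) (array([ 492. , -107.7,   33.1]), 0.24)
  holes-free tip px proj z81/75 [342.63671299 284.22948365]
thick 68 (array([ 492.1, -107.7]), 1.18) (array([ 492.1, -107.8,   33.8]), 0.25)
  holes-free tip px proj z81/75 [342.63735126 284.17698107]
  bright centroid [342.72100515 284.14783344] 48.5
gear 62 (array([ 584. , -327.3,   34.8]), 0.37)
gear 68 (array([ 584.1, -327.4,   35.4]), 0.35)
[ 26.3 136.5] 139.01057513728946 1.3804548260121852
```

```bash
cat > go.py <<'E'
import sys
from h import *
from scipy.spatial.transform import Rotation as Ro
o=bot.get_obs(); x,y,z=map(float,sys.argv[1:4]); yaw=1.3805
d=np.array([x,y,z])-o["tool_pos"]; R=Ro.from_euler("xyz",[np.pi,0,o["tcp_rot"][2]])
print("t",round(o["time"],2),"shift",R.inv().apply(d).round(1),"turn",round((o["tcp_rot"][2]-yaw+np.pi)%(2*np.pi)-np.pi,3),"n",round(np.linalg.norm(d)/62.5,1),"grip",round(o["grip_width"],1),"F",o["contact_force"].round(1))
E
python3 go.py 591.8 291.2 280
```

```text
t 0.7 shift [-414.6  -12.   124.7] turn 1.327 n 6.9 grip 91.9 F [ 0.5  0.  -0.8]
```

Units first: shifts go in shares of 600 mm and turns go in shares of pi rad. So -290 mm / 600 = -0.4833, -240 mm / 600 = -0.4, 0.9 rad / 3.1416 = 0.2865.

>>> {"fn": "shift_gripper", "kwargs": {"moves": [[92,-0.1033,-0.0033,0,0.0573],[92,-0.2067,-0.0067,0,0.1146],[92,-0.31,-0.01,0.0167,0.1719],[92,-0.4,-0.0133,0.0667,0.2292],[92,-0.4833,-0.015,0.1167,0.2865]]}}

```text
time: 1.32
tool_pos: [481.7, 345.1, 334.2]
tcp_rot: [3.14, -0.0, 1.801]
contact_force: [1.3, -0.2, 0.2]
grip_width: 91.9
finger_force: 0.0
```

```bash
python3 go.py 591.8 291.2 240
```

```text
t 1.32 shift [-77.6  94.9  94.2] turn 0.421 n 2.5 grip 91.9 F [ 1.3 -0.2  0.2]
```

Scaled: 95 mm / 600 = 0.1583, 94 mm / 600 = 0.1567, 0.421 rad / 3.1416 = 0.134.

>>> {"fn": "shift_gripper", "kwargs": {"moves": [[92,-0.0667,0.0833,0.08,0.0573],[92,-0.13,0.1583,0.1567,0.1146],[92,-0.13,0.1583,0.1567,0.134],[92,-0.13,0.1583,0.1567,0.134],[92,-0.13,0.1583,0.1567,0.134]]}}

```text
time: 1.95
tool_pos: [590.2, 293.3, 241.4]
tcp_rot: [3.141, -0.001, 1.388]
contact_force: [-0.2, -0.5, 0.7]
grip_width: 92.0
finger_force: 0.0
```

```bash
python3 go.py 591.8 291.2 187
```

```text
t 1.95 shift [-1.8  1.9 54.4] turn 0.008 n 0.9 grip 92.0 F [-0.2 -0.5  0.7]
```

Scaled: 54.4 mm / 600 = 0.0907, 40 mm / 600 = 0.0667, 0.008 rad / 3.1416 = 0.0025.

>>> {"fn": "shift_gripper", "kwargs": {"moves": [[92,-0.003,0.0032,0.0333,0.0025],[92,-0.003,0.0032,0.0667,0.0025],[92,-0.003,0.0032,0.0907,0.0025],[92,-0.003,0.0032,0.0907,0.0025],[92,-0.003,0.0032,0.0907,0.0025]]}}

```text
time: 2.58
tool_pos: [592.3, 291.1, 187.5]
tcp_rot: [3.14, -0.001, 1.379]
contact_force: [0.0, 0.1, 0.3]
grip_width: 91.9
finger_force: 0.0
```

```bash
python3 go.py 591.8 291.2 187; python3 - <<'E'
from h import *
for n in("top","side"):
    c=grab(n,3); q=proj(c,[591.8,291.2,30]).astype(int); a=c["img"][q[1]-60:q[1]+60,max(q[0]-75,0):q[0]+75]
    globals()[n]=cv2.resize(np.clip(a*(2.4 if n=="top" else 1),0,255).astype(np.uint8)[:,:,::-1],(375,300),interpolation=cv2.INTER_CUBIC)
cv2.imwrite("pics/g1.png",np.hstack([top,side]))
E
```

```text
t 2.58 shift [-0.  -0.5  0.5] turn -0.001 n 0.0 grip 91.9 F [0.  0.1 0.3]
```

View pics/g1.png

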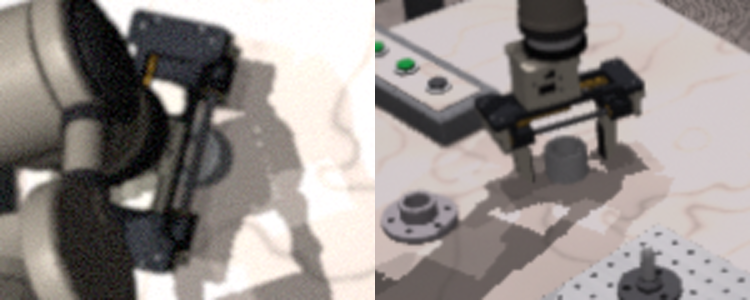

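The crops show the tall spacer standing between the open fingers (right crop, around 565,158). Closing.

>>> {"fn": "shift_gripper", "kwargs": {"moves": [[40,0,0,0,0],[40,0,0,0,0],[40,0,0,0,0],[40,0,0,0,0],[40,0,0,0,0]]}}

```text
time: 3.5
tool_pos: [592.3, 290.7, 186.3]
tcp_rot: [3.141, -0.0, 1.379]
contact_force: [0.1, -0.9, -0.2]
grip_width: 51.5
finger_force: 30.0
```

>>> {"fn": "shift_gripper", "kwargs": {"moves": [[40,0,0,-0.0167,0],[40,0,0,-0.0667,0],[40,0,0,-0.1583,0],[40,0,0,-0.1583,0],[40,0,0,-0.1583,0]]}}

```text
time: 4.12
tool_pos: [591.9, 290.6, 281.4]
tcp_rot: [-3.141, 0.0, 1.379]
contact_force: [0.1, 0.1, -2.2]
grip_width: 51.6
finger_force: 30.0
```

```bash
python3 go.py 492 -107.7 282
```

```text
t 4.12 shift [-410.1  -22.1   -0.6] turn -0.002 n 6.6 grip 51.6 F [ 0.1  0.1 -2.2]
```

Scaled: -300 mm / 600 = -0.5, -240 mm / 600 = -0.4.

>>> {"fn": "shift_gripper", "kwargs": {"moves": [[40,-0.1,-0.005,0,0],[40,-0.2,-0.01,0,0],[40,-0.3,-0.0167,0,0],[40,-0.4,-0.0217,0,0],[40,-0.5,-0.0267,0,0]]}}

```text
time: 4.75
tool_pos: [518.0, -2.3, 280.0]
tcp_rot: [-3.139, 0.0, 1.379]
contact_force: [0.7, 0.0, -1.3]
grip_width: 51.4
finger_force: 30.0
```

>>> {"fn": "shift_gripper", "kwargs": {"moves": [[40,-0.0917,-0.005,0,0],[40,-0.1667,-0.0083,0,0],[40,-0.1833,-0.01,0,0],[40,-0.1833,-0.01,0,0],[40,-0.1833,-0.01,0,0]]}}

```text
time: 5.38
tool_pos: [492.5, -106.4, 280.9]
tcp_rot: [-3.141, -0.001, 1.38]
contact_force: [-0.3, -0.8, -0.5]
grip_width: 51.8
finger_force: 30.0
```

```bash
python3 go.py 492 -107.7 282
```

```text
t 5.38 shift [-1.4 -0.2 -1.1] turn -0.001 n 0.0 grip 51.8 F [-0.3 -0.8 -0.5]
```

Scaled: 36 mm / 600 = 0.06, 27 mm / 600 = 0.045.

>>> {"fn": "shift_gripper", "kwargs": {"moves": [[40,-0.0023,-0.0003,0.0133,0],[40,-0.0023,-0.0003,0.03,0],[40,-0.0023,-0.0003,0.045,0],[40,-0.0023,-0.0003,0.06,0],[40,-0.0023,-0.0003,0.06,0]]}}

```text
time: 6.0
tool_pos: [492.0, -109.0, 244.5]
tcp_rot: [-3.141, -0.0, 1.379]
contact_force: [0.0, -0.6, -2.3]
grip_width: 51.9
finger_force: 30.0
```

```bash
python3 go.py 492 -107.7 209.3
```

```text
t 6.0 shift [ 1.3 -0.2 35.2] turn -0.002 n 0.6 grip 51.9 F [ 0.  -0.6 -2.3]
```

Scaled: 30 mm / 600 = 0.05, 24 mm / 600 = 0.04.

>>> {"fn": "shift_gripper", "kwargs": {"moves": [[40,0,0,0.0133,0],[40,0,0,0.0267,0],[40,0,0,0.04,0],[40,0,0,0.05,0],[40,0,0,0.05,0]]}}

```text
time: 6.62
tool_pos: [492.0, -109.0, 214.8]
tcp_rot: [-3.141, -0.0, 1.379]
contact_force: [1.7, -0.0, -2.8]
grip_width: 51.9
finger_force: 30.0
```

```bash
python3 go.py 492 -107.7 209.3
```

```text
t 6.62 shift [ 1.2 -0.2  5.5] turn -0.002 n 0.1 grip 51.9 F [ 1.7 -0.  -2.8]
```

>>> {"fn": "shift_gripper", "kwargs": {"moves": [[40,0,0,0,0]]}}

```text
time: 6.75
tool_pos: [491.9, -108.9, 215.3]
tcp_rot: [-3.141, -0.0, 1.379]
contact_force: [0.9, -0.1, -2.0]
grip_width: 51.8
finger_force: 30.0
```

```bash
python3 go.py 492 -107.7 209.3
```

```text
t 6.75 shift [ 1.2 -0.2  6. ] turn -0.002 n 0.1 grip 51.8 F [ 0.9 -0.1 -2. ]
```

Scaled: 5.5 mm / 600 = 0.0092, 5 mm / 600 = 0.0083.

>>> {"fn": "shift_gripper", "kwargs": {"moves": [[40,0.0013,-0.0003,0.0033,0],[40,0.0013,-0.0003,0.0067,0],[40,0.0013,-0.0003,0.0083,0],[40,0.0013,-0.0003,0.0092,0],[40,0.0013,-0.0003,0.0092,0]]}}

```text
time: 7.38
tool_pos: [492.1, -108.2, 210.0]
tcp_rot: [3.14, 0.0, 1.379]
contact_force: [3.7, -1.9, 0.4]
grip_width: 51.7
finger_force: 30.0
```

```bash
python3 go.py 492 -107.7 209.3
```

```text
t 7.38 shift [ 0.5 -0.2  0.7] turn -0.002 n 0.0 grip 51.7 F [ 3.7 -1.9  0.4]
```

Scaled: 0.8 mm / 600 = 0.0013, 0.4 mm / 600 = 0.0007.

>>> {"fn": "shift_gripper", "kwargs": {"moves": [[40,0,0,0.0007,0],[40,0,0,0.0013,0],[40,0,0,0.0013,0]]}}

```text
time: 7.75
tool_pos: [492.1, -108.2, 209.3]
tcp_rot: [3.14, 0.0, 1.379]
contact_force: [3.8, -3.4, 2.7]
grip_width: 52.0
finger_force: 30.0
```

>>> {"fn": "shift_gripper", "kwargs": {"moves": [[92,0,0,0,0],[92,0,0,0,0],[92,0,0,0,0],[92,0,0,0,0],[92,0,0,0,0]]}}

```text
time: 8.38
tool_pos: [491.8, -108.0, 208.9]
tcp_rot: [-3.141, -0.0, 1.379]
contact_force: [-0.3, 0.0, 0.2]
grip_width: 91.1
finger_force: 0.0
```

```bash
python3 go.py 404 321.8 320
```

```text
t 8.38 shift [ 405.2 -168.2 -111.1] turn -0.002 n 7.2 grip 91.1 F [-0.3  0.   0.2]
```

Seated on the foot. Rise, then go over to the flange.

Scaled: 125 mm / 600 = 0.2083, -110 mm / 600 = -0.1833.

>>> {"fn": "shift_gripper", "kwargs": {"moves": [[92,0,0,-0.05,0],[92,0,0,-0.1333,0],[92,0.0333,-0.0167,-0.1833,0],[92,0.1167,-0.05,-0.1833,0],[92,0.2083,-0.0867,-0.1833,0]]}}

```text
time: 9.0
tool_pos: [464.3, 25.4, 319.5]
tcp_rot: [3.14, -0.0, 1.377]
contact_force: [0.5, 1.9, -0.1]
grip_width: 92.1
finger_force: 0.0
```

>>> {"fn": "shift_gripper", "kwargs": {"moves": [[92,0.095,-0.0383,0,0],[92,0.19,-0.0783,0,0],[92,0.285,-0.1183,0,0],[92,0.38,-0.1583,0,0],[92,0.4583,-0.1917,0,0]]}}

```text
time: 9.62
tool_pos: [403.3, 318.6, 319.1]
tcp_rot: [3.141, -0.0, 1.38]
contact_force: [-0.1, -0.1, -0.7]
grip_width: 91.9
finger_force: 0.0
```

```bash
python3 go.py 404 321.8 280
```

```text
t 9.62 shift [ 3.3  0.1 39.1] turn -0.001 n 0.6 grip 91.9 F [-0.1 -0.1 -0.7]
```

Scaled: 115 mm / 600 = 0.1917, 80 mm / 600 = 0.1333.

>>> {"fn": "shift_gripper", "kwargs": {"moves": [[92,0.0067,0,0.0667,0],[92,0.0067,0,0.1333,0],[92,0.0067,0,0.1917,0],[92,0.0067,0,0.1917,0],[92,0.0067,0,0.1917,0]]}}

```text
time: 10.25
tool_pos: [405.5, 320.6, 205.1]
tcp_rot: [3.14, -0.001, 1.379]
contact_force: [-0.3, 0.1, -0.3]
grip_width: 91.7
finger_force: 0.0
```

```bash
python3 go.py 404 321.8 191; python3 - <<'E'
from h import *
c=grab("side",3); 
crops(c,[(203,208),(315,250),(203,190),(290,230),(320,255),(320,265)],"pics/g2.png",1.0,h=33)
E
```

```text
t 10.25 shift [ 0.9 -1.7 14.1] turn -0.002 n 0.2 grip 91.7 F [-0.3  0.1 -0.3]
```

View pics/g2.png

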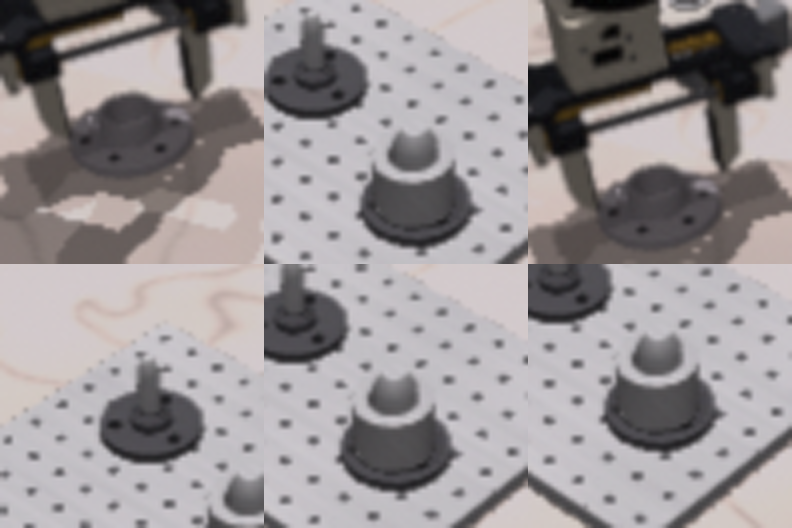

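The tall spacer is seated squarely on the thick post's foot, and the open fingers straddle the flange hub.

Scaled: 13.5 mm / 600 = 0.0225, 7 mm / 600 = 0.0117.

>>> {"fn": "shift_gripper", "kwargs": {"moves": [[92,0.0008,-0.0025,0.0117,0],[92,0.0008,-0.0025,0.0225,0],[92,0.0008,-0.0025,0.0225,0],[92,0.0008,-0.0025,0.0225,0]]}}

```text
time: 10.9
tool_pos: [403.7, 321.2, 190.4]
tcp_rot: [-3.141, 0.0, 1.379]
contact_force: [-0.5, -0.1, 0.1]
grip_width: 92.0
finger_force: 0.0
```

```bash
python3 go.py 404 321.8 191
```

```text
t 10.9 shift [ 0.7  0.2 -0.6] turn -0.002 n 0.0 grip 92.0 F [-0.5 -0.1  0.1]
```

>>> {"fn": "shift_gripper", "kwargs": {"moves": [[32,0,0,0,0],[32,0,0,0,0],[32,0,0,0,0],[32,0,0,0,0],[32,0,0,0,0]]}}

```text
time: 11.52
tool_pos: [403.6, 321.2, 190.5]
tcp_rot: [3.142, -0.0, 1.379]
contact_force: [-1.0, 1.0, -0.2]
grip_width: 46.5
finger_force: 0.0
```

>>> {"fn": "shift_gripper", "kwargs": {"moves": [[32,0,0,0,0],[32,0,0,-0.0167,0],[32,0,0,-0.0833,0],[32,0,0,-0.1833,0],[32,0,0,-0.2083,0]]}}

```text
time: 12.15
tool_pos: [404.0, 321.5, 319.2]
tcp_rot: [3.137, -0.004, 1.379]
contact_force: [0.8, 0.2, -5.6]
grip_width: 42.4
finger_force: 30.0
```

```bash
python3 go.py 492 -107.7 315
```

```text
t 12.15 shift [-404.5  168.2    4.2] turn -0.002 n 7.0 grip 42.4 F [ 0.8  0.2 -5.6]
```

>>> {"fn": "shift_gripper", "kwargs": {"moves": [[32,0,0,0,0],[32,0,0,0,0]]}}

```text
time: 12.4
tool_pos: [403.0, 320.8, 313.5]
tcp_rot: [-3.138, 0.003, 1.379]
contact_force: [-0.4, -0.1, -5.0]
grip_width: 42.6
finger_force: 30.0
```

```bash
python3 go.py 492 -107.7 315;  python3 - <<'E'
from h import *
o=bot.get_obs(); print(o["moment"])
c=grab("side",3); q=proj(c,[404,321,140]).astype(int); a=c["img"][max(q[1]-50,0):q[1]+70,q[0]-75:q[0]+75]
cv2.imwrite("pics/g3.png",cv2.resize(np.clip(a,0,255).astype(np.uint8)[:,:,::-1],None,fx=4,fy=4,interpolation=cv2.INTER_CUBIC))
E
```

```text
t 12.4 shift [-403.6  169.1   -1.5] turn -0.002 n 7.0 grip 42.6 F [-0.4 -0.1 -5. ]
[-0.08706878  0.10872011 -0.02322025]
```

View pics/g3.png

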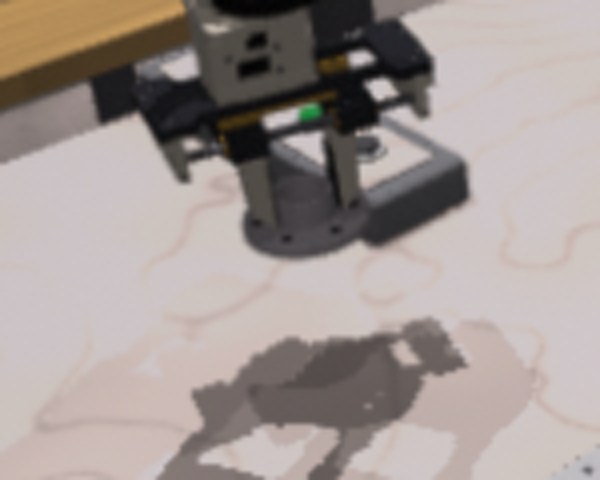

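Scaled: -285 mm / 600 = -0.475, -228 mm / 600 = -0.38.

>>> {"fn": "shift_gripper", "kwargs": {"moves": [[32,-0.095,0.04,0,0],[32,-0.19,0.08,0,0],[32,-0.285,0.12,0,0],[32,-0.38,0.16,0,0],[32,-0.475,0.1983,0,0]]}}

```text
time: 13.18
tool_pos: [466.2, 16.7, 314.8]
tcp_rot: [-3.141, -0.0, 1.379]
contact_force: [1.8, 0.4, -4.0]
grip_width: 42.3
finger_force: 30.0
```

>>> {"fn": "shift_gripper", "kwargs": {"moves": [[32,-0.095,0.04,0,0],[32,-0.1667,0.07,0,0],[32,-0.1983,0.0833,0,0],[32,-0.1983,0.0833,0,0],[32,-0.1983,0.0833,0,0]]}}

```text
time: 13.8
tool_pos: [492.1, -106.7, 315.0]
tcp_rot: [-3.14, -0.001, 1.379]
contact_force: [-0.5, 0.5, -4.6]
grip_width: 42.3
finger_force: 30.0
```

```bash
python3 go.py 491.9 -108.4 280
```

```text
t 13.8 shift [-1.8  0.1 35. ] turn -0.001 n 0.6 grip 42.3 F [-0.5  0.5 -4.6]
```

Scaled: 36 mm / 600 = 0.06, 25 mm / 600 = 0.0417.

>>> {"fn": "shift_gripper", "kwargs": {"moves": [[32,-0.0017,0,0.0167,0],[32,-0.002,0,0.0417,0],[32,-0.002,0,0.06,0],[32,-0.002,0,0.06,0],[32,-0.002,0,0.06,0]]}}

```text
time: 14.42
tool_pos: [492.4, -108.9, 279.6]
tcp_rot: [3.141, -0.0, 1.379]
contact_force: [0.2, -1.5, -4.1]
grip_width: 42.9
finger_force: 30.0
```

```bash
python3 go.py 491.9 -108.4 251.5
```

```text
t 14.43 shift [ 0.4 -0.6 28.1] turn -0.002 n 0.4 grip 42.9 F [ 0.2 -1.5 -4.1]
```

Scaled: 18 mm / 600 = 0.03, 15 mm / 600 = 0.025.

>>> {"fn": "shift_gripper", "kwargs": {"moves": [[32,0.0003,-0.0005,0.0083,0],[32,0.0003,-0.0005,0.0167,0],[32,0.0003,-0.0005,0.025,0],[32,0.0003,-0.0005,0.03,0],[32,0.0003,-0.0005,0.03,0]]}}

```text
time: 15.05
tool_pos: [491.9, -108.6, 261.2]
tcp_rot: [-3.141, -0.0, 1.379]
contact_force: [0.4, 0.0, -3.7]
grip_width: 42.0
finger_force: 30.0
```

```bash
python3 go.py 491.9 -108.4 251.5
```

```text
t 15.05 shift [ 0.2 -0.   9.7] turn -0.002 n 0.2 grip 42.0 F [ 0.4  0.  -3.7]
```

Scaled: 8.5 mm / 600 = 0.0142, 7 mm / 600 = 0.0117.

>>> {"fn": "shift_gripper", "kwargs": {"moves": [[32,0,0,0.0042,0],[32,0,0,0.0083,0],[32,0,0,0.0117,0],[32,0,0,0.0142,0],[32,0,0,0.0142,0]]}}

```text
time: 15.68
tool_pos: [492.0, -108.6, 252.9]
tcp_rot: [3.141, -0.0, 1.379]
contact_force: [1.3, 0.3, -5.3]
grip_width: 42.4
finger_force: 30.0
```

```bash
python3 go.py 491.9 -108.4 251.5
```

```text
t 15.68 shift [ 0.2 -0.2  1.4] turn -0.002 n 0.0 grip 42.4 F [ 1.3  0.3 -5.3]
```

Scaled: 1.6 mm / 600 = 0.0027, 1.2 mm / 600 = 0.002.

>>> {"fn": "shift_gripper", "kwargs": {"moves": [[32,0,0,0.001,0],[32,0,0,0.002,0],[32,0,0,0.0027,0],[32,0,0,0.0027,0]]}}

```text
time: 16.18
tool_pos: [492.0, -108.6, 251.6]
tcp_rot: [3.141, -0.0, 1.379]
contact_force: [0.9, 0.0, -2.1]
grip_width: 42.8
finger_force: 30.0
```

```bash
python3 go.py 491.9 -108.4 251.5
```

```text
t 16.18 shift [ 0.2 -0.2  0.1] turn -0.002 n 0.0 grip 42.8 F [ 0.9  0.  -2.1]
```

Scaled: 0.9 mm / 600 = 0.0015, 0.5 mm / 600 = 0.0008.

>>> {"fn": "shift_gripper", "kwargs": {"moves": [[32,0,0,0.0008,0],[32,0,0,0.0015,0],[32,0,0,0.0015,0]]}}

```text
time: 16.55
tool_pos: [492.0, -108.5, 251.5]
tcp_rot: [3.141, 0.0, 1.379]
contact_force: [-2.1, -0.0, 7.1]
grip_width: 42.4
finger_force: 30.0
```

>>> {"fn": "shift_gripper", "kwargs": {"moves": [[92,0,0,0,0],[92,0,0,0,0],[92,0,0,0,0],[92,0,0,0,0],[92,0,0,0,0]]}}

```text
time: 17.18
tool_pos: [492.0, -108.6, 250.4]
tcp_rot: [-3.142, -0.0, 1.379]
contact_force: [0.5, 0.5, -0.2]
grip_width: 87.5
finger_force: 0.0
```

```bash
python3 go.py 394.5 -337.6 320
```

```text
t 17.18 shift [-243.4  -52.   -69.6] turn -0.002 n 4.1 grip 87.5 F [ 0.5  0.5 -0.2]
```

Scaled: -180 mm / 600 = -0.3, -120 mm / 600 = -0.2.

>>> {"fn": "shift_gripper", "kwargs": {"moves": [[92,0,0,-0.05,0],[92,-0.0167,-0.0033,-0.1,0],[92,-0.1,-0.0217,-0.1167,0],[92,-0.2,-0.0433,-0.1167,0],[92,-0.3,-0.065,-0.1167,0]]}}

```text
time: 17.8
tool_pos: [418.6, -279.2, 320.9]
tcp_rot: [3.141, 0.0, 1.38]
contact_force: [1.5, -0.8, -0.4]
grip_width: 91.9
finger_force: 0.0
```

>>> {"fn": "shift_gripper", "kwargs": {"moves": [[92,-0.0967,-0.0217,0,0],[92,-0.105,-0.0217,0.0333,0],[92,-0.105,-0.0217,0.0833,0],[92,-0.105,-0.0217,0.0833,0]]}}

```text
time: 18.3
tool_pos: [393.9, -336.9, 268.7]
tcp_rot: [-3.138, -0.003, 1.378]
contact_force: [-0.6, -0.0, -0.3]
grip_width: 91.6
finger_force: 0.0
```

```bash
python3 go.py 394.5 -337.6 182
```

```text
t 18.3 shift [-0.6  0.7 86.7] turn -0.002 n 1.4 grip 91.6 F [-0.6 -0.  -0.3]
```

Scaled: 86 mm / 600 = 0.1433, 75 mm / 600 = 0.125.

>>> {"fn": "shift_gripper", "kwargs": {"moves": [[92,-0.0008,0.0008,0.0667,0],[92,-0.0008,0.0008,0.125,0],[92,-0.0008,0.0008,0.1433,0],[92,-0.0008,0.0008,0.1433,0],[92,-0.0008,0.0008,0.1433,0]]}}

```text
time: 18.92
tool_pos: [395.5, -338.2, 186.0]
tcp_rot: [3.139, 0.002, 1.379]
contact_force: [-0.4, 0.4, 0.9]
grip_width: 92.2
finger_force: 0.0
```

```bash
python3 go.py 394.5 -337.6 182
```

```text
t 18.93 shift [ 0.4 -1.1  4. ] turn -0.001 n 0.1 grip 92.2 F [-0.4  0.4  0.9]
```

>>> {"fn": "shift_gripper", "kwargs": {"moves": [[52,0,0,0,0],[52,0,0,0,0],[52,0,0,0,0],[52,0,0,0,0],[52,0,0,0,0]]}}

```text
time: 19.55
tool_pos: [395.1, -337.9, 184.8]
tcp_rot: [3.141, 0.0, 1.379]
contact_force: [0.4, 0.7, 4.1]
grip_width: 63.9
finger_force: 30.0
```

```bash
python3 go.py 394.5 -337.6 182
python3 - <<'E'
from h import *
c=grab("side",3); 
crops(c,[(352,324),(315,250),(352,344),(410,299),(320,245),(290,236)],"pics/g4.png",1.0,h=33)
E
```

```text
t 19.55 shift [ 0.2 -0.6  2.8] turn -0.002 n 0.0 grip 63.9 F [0.4 0.7 4.1]
```

View pics/g4.png

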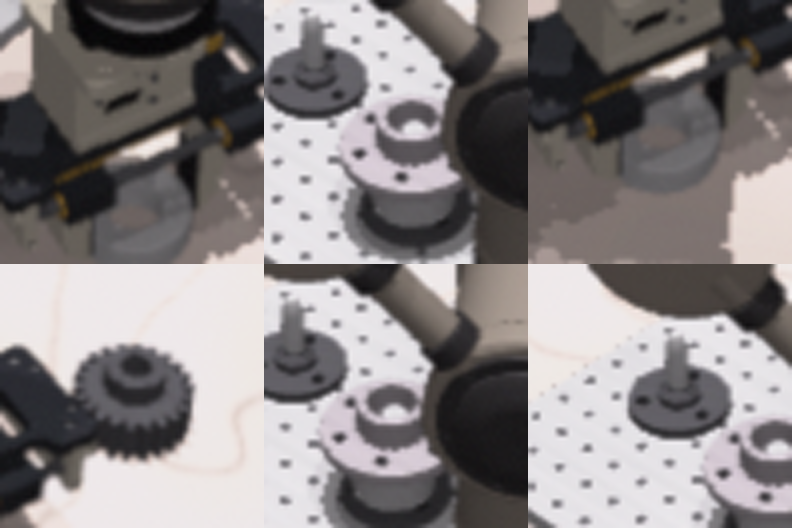

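The flange lies flat on the tall spacer, and the short spacer is gripped. The straight path crosses the flange stack, so I lift high first.

Scaled: -130 mm / 600 = -0.2167, -100 mm / 600 = -0.1667.

>>> {"fn": "shift_gripper", "kwargs": {"moves": [[52,0,0,-0.0167,0],[52,0,0,-0.0833,0],[52,0,0,-0.1667,0],[52,0,0,-0.2167,0],[52,0,0,-0.2167,0]]}}

```text
time: 20.32
tool_pos: [395.2, -338.0, 316.9]
tcp_rot: [3.138, 0.003, 1.379]
contact_force: [-0.4, 0.6, -1.0]
grip_width: 63.8
finger_force: 30.0
```

```bash
python3 go.py 518.3 28.6 315
```

```text
t 20.32 shift [383.4  50.9   1.9] turn -0.002 n 6.2 grip 63.8 F [-0.4  0.6 -1. ]
```

Scaled: 300 mm / 600 = 0.5, 240 mm / 600 = 0.4.

>>> {"fn": "shift_gripper", "kwargs": {"moves": [[52,0.1,0.0133,0,0],[52,0.2,0.0267,0,0],[52,0.3,0.04,0,0],[52,0.4,0.0533,0,0],[52,0.5,0.0667,0,0]]}}

```text
time: 20.95
tool_pos: [491.3, -49.0, 313.2]
tcp_rot: [-3.139, -0.0, 1.379]
contact_force: [2.0, 0.2, -2.0]
grip_width: 63.5
finger_force: 30.0
```

>>> {"fn": "shift_gripper", "kwargs": {"moves": [[52,0.0917,0.0133,0,0],[52,0.1383,0.0183,0,0],[52,0.1383,0.0183,0.0167,0],[52,0.1383,0.0183,0.05,0],[52,0.1383,0.0183,0.05,0]]}}

```text
time: 21.58
tool_pos: [517.0, 27.5, 282.1]
tcp_rot: [-3.136, 0.001, 1.378]
contact_force: [-0.5, -0.2, -0.6]
grip_width: 63.5
finger_force: 30.0
```

```bash
python3 go.py 518.3 28.6 260
```

```text
t 21.57 shift [ 1.3  1.1 22.1] turn -0.003 n 0.4 grip 63.5 F [-0.5 -0.2 -0.6]
```

Scaled: 52 mm / 600 = 0.0867, 40 mm / 600 = 0.0667.

>>> {"fn": "shift_gripper", "kwargs": {"moves": [[52,0.001,0.001,0.02,0],[52,0.001,0.001,0.0433,0],[52,0.001,0.001,0.0667,0],[52,0.001,0.001,0.0867,0],[52,0.001,0.001,0.0867,0]]}}

```text
time: 22.2
tool_pos: [518.5, 28.9, 231.4]
tcp_rot: [-3.139, 0.0, 1.379]
contact_force: [0.4, -0.1, -1.5]
grip_width: 63.4
finger_force: 30.0
```

>>> {"fn": "shift_gripper", "kwargs": {"moves": [[52,0,0,0,0],[52,0,0,0,0]]}}

```text
time: 22.45
tool_pos: [519.0, 28.9, 233.0]
tcp_rot: [3.141, -0.0, 1.379]
contact_force: [-0.3, -0.1, -0.3]
grip_width: 63.4
finger_force: 30.0
```

```bash
python3 go.py 518.3 28.6 207.8
```

```text
t 22.45 shift [-0.4 -0.6 25.2] turn -0.002 n 0.4 grip 63.4 F [-0.3 -0.1 -0.3]
```

Scaled: 18 mm / 600 = 0.03, 15 mm / 600 = 0.025.

>>> {"fn": "shift_gripper", "kwargs": {"moves": [[52,-0.0005,-0.0008,0.0083,0],[52,-0.0005,-0.0008,0.0167,0],[52,-0.0005,-0.0008,0.025,0],[52,-0.0005,-0.0008,0.03,0],[52,-0.0005,-0.0008,0.03,0]]}}

```text
time: 23.08
tool_pos: [518.2, 28.7, 214.2]
tcp_rot: [-3.141, -0.0, 1.379]
contact_force: [-0.2, 0.1, -1.8]
grip_width: 63.7
finger_force: 30.0
```

```bash
python3 go.py 518.3 28.6 207.8
```

```text
t 23.07 shift [-0.1  0.1  6.4] turn -0.002 n 0.1 grip 63.7 F [-0.2  0.1 -1.8]
```

>>> {"fn": "shift_gripper", "kwargs": {"moves": [[52,0,0,0.0033,0],[52,0,0,0.0067,0],[52,0,0,0.0092,0],[52,0,0,0.0092,0]]}}

```text
time: 23.58
tool_pos: [518.4, 28.7, 209.0]
tcp_rot: [3.141, -0.0, 1.379]
contact_force: [1.7, 0.5, -1.2]
grip_width: 63.6
finger_force: 30.0
```

```bash
python3 go.py 518.3 28.6 207.8
```

```text
t 23.57 shift [-0.1 -0.1  1.2] turn -0.002 n 0.0 grip 63.6 F [ 1.7  0.5 -1.2]
```

Scaled: 1.2 mm / 600 = 0.002, 0.6 mm / 600 = 0.001.

>>> {"fn": "shift_gripper", "kwargs": {"moves": [[52,0,0,0.001,0],[52,0,0,0.002,0],[52,0,0,0.002,0]]}}

```text
time: 23.95
tool_pos: [518.4, 28.7, 207.9]
tcp_rot: [3.141, -0.0, 1.379]
contact_force: [0.8, 0.6, -1.1]
grip_width: 63.6
finger_force: 30.0
```

```bash
python3 go.py 518.3 28.6 207.8
```

```text
t 23.95 shift [-0.1 -0.   0.1] turn -0.002 n 0.0 grip 63.6 F [ 0.8  0.6 -1.1]
```

>>> {"fn": "shift_gripper", "kwargs": {"moves": [[52,0,0,0.001,0],[52,0,0,0.0017,0],[52,0,0,0.0017,0]]}}

```text
time: 24.32
tool_pos: [518.3, 28.7, 207.7]
tcp_rot: [3.141, -0.0, 1.379]
contact_force: [-1.2, -0.1, 8.6]
grip_width: 63.5
finger_force: 30.0
```

```bash
python3 go.py 518.3 28.6 207.8
```

```text
t 24.32 shift [-0.1  0.  -0.1] turn -0.002 n 0.0 grip 63.5 F [-1.2 -0.1  8.6]
```

Seated with a clear contact reading. Release and move to the gear.

>>> {"fn": "shift_gripper", "kwargs": {"moves": [[92,0,0,0,0],[92,0,0,0,0],[92,0,0,0,0],[92,0,0,0,0]]}}

```text
time: 24.82
tool_pos: [518.2, 28.7, 206.6]
tcp_rot: [-3.141, -0.0, 1.379]
contact_force: [1.0, 0.5, -0.6]
grip_width: 91.6
finger_force: 0.0
```

>>> {"fn": "shift_gripper", "kwargs": {"moves": [[92,0,0,-0.05,0],[92,0,0,-0.1333,0],[92,0,0,-0.2083,0],[92,0,0,-0.2083,0]]}}

```text
time: 25.32
tool_pos: [519.0, 28.7, 335.3]
tcp_rot: [3.134, -0.001, 1.379]
contact_force: [-1.0, -0.0, -0.3]
grip_width: 91.9
finger_force: 0.0
```

```bash
python3 go.py 584 -327.3 330
```

```text
t 25.32 shift [-337.   131.7    5.3] turn -0.002 n 5.8 grip 91.9 F [-1.  -0.  -0.3]
```

Scaled: -285 mm / 600 = -0.475, -228 mm / 600 = -0.38.

>>> {"fn": "shift_gripper", "kwargs": {"moves": [[92,-0.095,0.0367,0,0],[92,-0.19,0.0733,0,0],[92,-0.285,0.11,0,0],[92,-0.38,0.1467,0,0],[92,-0.475,0.1833,0,0]]}}

```text
time: 25.95
tool_pos: [571.7, -274.0, 330.3]
tcp_rot: [-3.14, -0.001, 1.379]
contact_force: [0.2, 1.0, 0.7]
grip_width: 92.1
finger_force: 0.0
```

>>> {"fn": "shift_gripper", "kwargs": {"moves": [[92,-0.0867,0.035,0,0],[92,-0.0867,0.035,0.05,0],[92,-0.0867,0.035,0.1,0],[92,-0.0867,0.035,0.1,0],[92,-0.0867,0.035,0.1,0]]}}

```text
time: 26.58
tool_pos: [582.8, -327.1, 272.3]
tcp_rot: [3.141, 0.0, 1.379]
contact_force: [1.2, 1.3, 0.2]
grip_width: 91.6
finger_force: 0.0
```

```bash
python3 go.py 584 -327.3 208
```

```text
t 26.57 shift [ 0.   1.2 64.3] turn -0.001 n 1.0 grip 91.6 F [1.2 1.3 0.2]
```

Scaled: 64 mm / 600 = 0.1067, 48 mm / 600 = 0.08.

>>> {"fn": "shift_gripper", "kwargs": {"moves": [[92,0,0.0013,0.0417,0],[92,0,0.0013,0.08,0],[92,0,0.0013,0.1067,0],[92,0,0.0013,0.1067,0],[92,0,0.0013,0.1067,0]]}}

```text
time: 27.2
tool_pos: [583.7, -327.5, 209.1]
tcp_rot: [3.14, 0.001, 1.379]
contact_force: [-0.7, -0.3, -0.7]
grip_width: 91.6
finger_force: 0.0
```

>>> {"fn": "shift_gripper", "kwargs": {"moves": [[92,0,0,0,0]]}}

```text
time: 27.32
tool_pos: [583.6, -327.4, 209.0]
tcp_rot: [3.14, 0.001, 1.379]
contact_force: [0.0, 0.4, 0.5]
grip_width: 91.6
finger_force: 0.0
```

```bash
python3 go.py 584 -327.3 208
python3 - <<'E'
from h import *
c=grab("side",3); 
crops(c,[(410,299),(315,250),(410,279),(294,225),(320,245),(290,236)],"pics/g5.png",1.0,h=33)
E
```

```text
t 27.32 shift [0.2 0.3 1. ] turn -0.002 n 0.0 grip 91.6 F [0.  0.4 0.5]
```

View pics/g5.png

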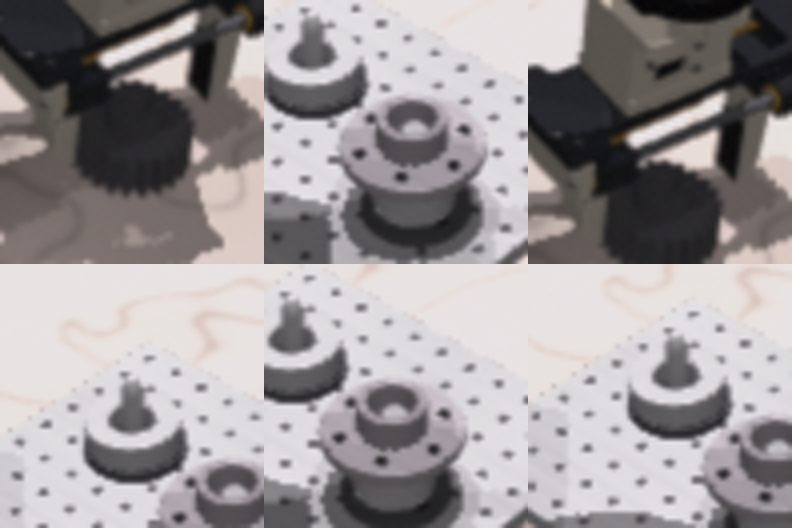

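The short spacer sits flat on the thin post, the flange is flat on the tall one, and the gear is centred between the fingers. Grip it.

>>> {"fn": "shift_gripper", "kwargs": {"moves": [[24,0,0,0,0],[24,0,0,0,0],[24,0,0,0,0],[24,0,0,0,0],[24,0,0,0,0]]}}

```text
time: 28.1
tool_pos: [583.3, -327.2, 207.8]
tcp_rot: [3.142, -0.0, 1.379]
contact_force: [-0.1, -0.7, 1.3]
grip_width: 46.3
finger_force: 0.0
```

>>> {"fn": "shift_gripper", "kwargs": {"moves": [[24,0,0,0,0],[24,0,0,0,0],[24,0,0,0,0]]}}

```text
time: 28.48
tool_pos: [583.9, -327.3, 208.2]
tcp_rot: [3.139, 0.0, 1.379]
contact_force: [4.5, -1.3, -1.1]
grip_width: 35.6
finger_force: 30.0
```

>>> {"fn": "shift_gripper", "kwargs": {"moves": [[24,0,0,-0.0167,0],[24,0,0,-0.0833,0],[24,0,0,-0.1667,0],[24,0,0,-0.225,0],[24,0,0,-0.225,0]]}}

```text
time: 29.1
tool_pos: [583.2, -327.4, 345.2]
tcp_rot: [3.138, 0.002, 1.379]
contact_force: [-0.6, -0.9, -7.8]
grip_width: 35.8
finger_force: 30.0
```

>>> {"fn": "shift_gripper", "kwargs": {"moves": [[24,0,0,0,0],[24,0,0,0,0]]}}

```text
time: 29.35
tool_pos: [582.9, -327.0, 339.8]
tcp_rot: [-3.137, -0.002, 1.379]
contact_force: [0.3, -0.2, -7.0]
grip_width: 35.5
finger_force: 30.0
```

```bash
python3 go.py 518.4 28.7 340
```

```text
t 29.35 shift [ 3.369e+02 -1.312e+02 -2.000e-01] turn -0.002 n 5.8 grip 35.5 F [ 0.3 -0.2 -7. ]
```

Units first: shifts go in shares of 600 mm and turns go in shares of pi rad. So 285 mm / 600 = 0.475, 228 mm / 600 = 0.38.

>>> {"fn": "shift_gripper", "kwargs": {"moves": [[24,0.095,-0.0367,0,0],[24,0.19,-0.0733,0,0],[24,0.285,-0.11,0,0],[24,0.38,-0.1467,0,0],[24,0.475,-0.1833,0,0]]}}

```text
time: 29.98
tool_pos: [528.8, -24.7, 341.7]
tcp_rot: [-3.14, -0.0, 1.378]
contact_force: [1.6, 0.9, -7.4]
grip_width: 35.5
finger_force: 29.9
```

>>> {"fn": "shift_gripper", "kwargs": {"moves": [[24,0.0667,-0.0267,0,0],[24,0.0867,-0.035,0,0],[24,0.0867,-0.035,0.0333,0],[24,0.0867,-0.035,0.0667,0],[24,0.0867,-0.035,0.0667,0]]}}

```text
time: 30.6
tool_pos: [518.5, 28.1, 300.8]
tcp_rot: [-3.137, 0.001, 1.378]
contact_force: [-0.2, 0.1, -8.4]
grip_width: 35.3
finger_force: 29.9
```

>>> {"fn": "shift_gripper", "kwargs": {"moves": [[24,0,0,0,0],[24,0,0,0,0],[24,0,0,0,0]]}}

```text
time: 30.98
tool_pos: [519.2, 28.4, 303.4]
tcp_rot: [3.14, -0.0, 1.379]
contact_force: [-0.4, 0.0, -6.7]
grip_width: 35.0
finger_force: 29.9
```

```bash
python3 go.py 518.4 28.7 251.2
```

```text
t 30.98 shift [ 0.1 -0.8 52.2] turn -0.002 n 0.8 grip 35.0 F [-0.4  0.  -6.7]
```

Scaled: 26 mm / 600 = 0.0433, 21 mm / 600 = 0.035.

>>> {"fn": "shift_gripper", "kwargs": {"moves": [[24,0.0002,-0.0013,0.0133,0],[24,0.0002,-0.0013,0.025,0],[24,0.0002,-0.0013,0.035,0],[24,0.0002,-0.0013,0.0433,0],[24,0.0002,-0.0013,0.0433,0]]}}

```text
time: 31.6
tool_pos: [518.5, 29.1, 276.5]
tcp_rot: [3.141, -0.001, 1.379]
contact_force: [2.3, 3.4, -8.3]
grip_width: 35.3
finger_force: 30.0
```

```bash
python3 go.py 518.4 28.7 251.2
```

```text
t 31.6 shift [-0.4 -0.  25.3] turn -0.002 n 0.4 grip 35.3 F [ 2.3  3.4 -8.3]
```

>>> {"fn": "shift_gripper", "kwargs": {"moves": [[24,0,0,0.005,0],[24,0,0,0.01,0],[24,0,0,0.0133,0],[24,0,0,0.0133,0]]}}

```text
time: 32.1
tool_pos: [518.6, 29.0, 268.8]
tcp_rot: [3.14, -0.001, 1.379]
contact_force: [3.8, 4.3, -5.9]
grip_width: 35.3
finger_force: 30.0
```

```bash
python3 go.py 518.4 28.7 251.2
```

```text
t 32.1 shift [-0.3 -0.2 17.6] turn -0.002 n 0.3 grip 35.3 F [ 3.8  4.3 -5.9]
```

Scaled: 0.8 mm / 600 = 0.0013, 0.5 mm / 600 = 0.0008.

>>> {"fn": "shift_gripper", "kwargs": {"moves": [[24,0.0013,0.0008,0,0],[24,0.0013,0.0008,0,0],[24,0.0013,0.0008,0,0]]}}

```text
time: 32.48
tool_pos: [519.0, 29.5, 268.7]
tcp_rot: [3.141, -0.0, 1.379]
contact_force: [2.4, 2.8, -6.0]
grip_width: 35.2
finger_force: 30.0
```

>>> {"fn": "shift_gripper", "kwargs": {"moves": [[24,0,0,0.005,0],[24,0,0,0.01,0],[24,0,0,0.0133,0],[24,0,0,0.0133,0]]}}

```text
time: 32.98
tool_pos: [519.0, 29.5, 260.6]
tcp_rot: [3.141, -0.0, 1.379]
contact_force: [3.4, 4.3, -6.7]
grip_width: 35.0
finger_force: 30.0
```

```bash
python3 go.py 518.4 28.7 251.2
```

```text
t 32.98 shift [-0.9 -0.5  9.4] turn -0.002 n 0.2 grip 35.0 F [ 3.4  4.3 -6.7]
```

Scaled: 0.8 mm / 600 = 0.0013, 0.4 mm / 600 = 0.0007.

>>> {"fn": "shift_gripper", "kwargs": {"moves": [[24,0.0013,0.0007,0,0],[24,0.0013,0.0007,0,0],[24,0.0013,0.0007,0,0]]}}

```text
time: 33.35
tool_pos: [519.3, 30.1, 260.6]
tcp_rot: [-3.141, 0.0, 1.379]
contact_force: [1.8, 3.2, -5.4]
grip_width: 35.2
finger_force: 30.0
```

>>> {"fn": "shift_gripper", "kwargs": {"moves": [[24,0,0,0.005,0],[24,0,0,0.01,0],[24,0,0,0.0133,0],[24,0,0,0.0133,0]]}}

```text
time: 33.85
tool_pos: [519.4, 30.1, 252.5]
tcp_rot: [-3.141, 0.0, 1.379]
contact_force: [1.8, 1.8, -6.9]
grip_width: 35.1
finger_force: 30.0
```

```bash
python3 go.py 518.4 28.7 251.2
```

```text
t 33.85 shift [-1.6 -0.7  1.3] turn -0.002 n 0.0 grip 35.1 F [ 1.8  1.8 -6.9]
```

Scaled: 1.6 mm / 600 = 0.0027, 1.2 mm / 600 = 0.002.

>>> {"fn": "shift_gripper", "kwargs": {"moves": [[24,0.0003,0.0002,0.001,0],[24,0.0003,0.0002,0.002,0],[24,0.0003,0.0002,0.0027,0],[24,0.0003,0.0002,0.0027,0]]}}

```text
time: 34.35
tool_pos: [519.6, 30.0, 251.8]
tcp_rot: [3.141, 0.001, 1.379]
contact_force: [-2.3, -4.2, 5.5]
grip_width: 35.2
finger_force: 30.0
```

```bash
python3 go.py 518.4 28.7 251.2
```

```text
t 34.35 shift [-1.5 -0.9  0.6] turn -0.002 n 0.0 grip 35.2 F [-2.3 -4.2  5.5]
```

Scaled: 0.5 mm / 600 = 0.0008.

>>> {"fn": "shift_gripper", "kwargs": {"moves": [[24,0,0,0.0008,0],[24,0,0,0.0008,0]]}}

```text
time: 34.6
tool_pos: [519.6, 29.9, 251.5]
tcp_rot: [3.141, 0.001, 1.379]
contact_force: [-4.2, -5.6, 8.8]
grip_width: 35.3
finger_force: 30.0
```

>>> {"fn": "shift_gripper", "kwargs": {"moves": [[92,0,0,0,0],[92,0,0,0,0],[92,0,0,0,0],[92,0,0,0,0],[92,0,0,0,0]]}}

```text
time: 35.22
tool_pos: [519.6, 30.4, 250.6]
tcp_rot: [-3.142, -0.0, 1.379]
contact_force: [-0.8, 0.2, -0.4]
grip_width: 80.7
finger_force: 0.0
```

>>> {"fn": "shift_gripper", "kwargs": {"moves": [[92,0,0,-0.0333,0],[92,0,0,-0.1,0],[92,0,0,-0.1833,0],[92,0.1,0,-0.1833,0],[92,0.2,0,-0.1833,0]]}}

```text
time: 35.85
tool_pos: [542.8, 149.0, 361.8]
tcp_rot: [3.139, -0.001, 1.377]
contact_force: [1.3, -0.6, 0.3]
grip_width: 92.0
finger_force: 0.0
```

>>> {"fn": "shift_gripper", "kwargs": {"moves": [[92,0.1,0,0,0],[92,0.2,0,0,0],[92,0.3,0,0,0],[92,0.4,0,0,0],[92,0.4,0,0,0]]}}

```text
time: 36.48
tool_pos: [587.6, 387.9, 358.9]
tcp_rot: [-3.14, -0.0, 1.384]
contact_force: [0.6, -0.3, -0.4]
grip_width: 91.8
finger_force: 0.0
```

```bash
python3 - <<'E'
from meas import *
c=grab("side",4); crops(c,[(315,250),(294,225),(320,240)]*2,"pics/g6.png",1.0,h=33)
t=grab("top",4); np.save("topf.npy",t["img"])
a=c["img"][190:290,230:380]; b=t["img"][215:315,225:375]*2.2
cv2.imwrite("pics/g6.png",cv2.resize(np.clip(np.hstack([a,b]),0,255).astype(np.uint8)[:,:,::-1],(798,266*1),interpolation=cv2.INTER_CUBIC))
cv2.imwrite("pics/full.png",c["color"][:,:,::-1])
E
```

```text
(no output)
```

View pics/g6.png

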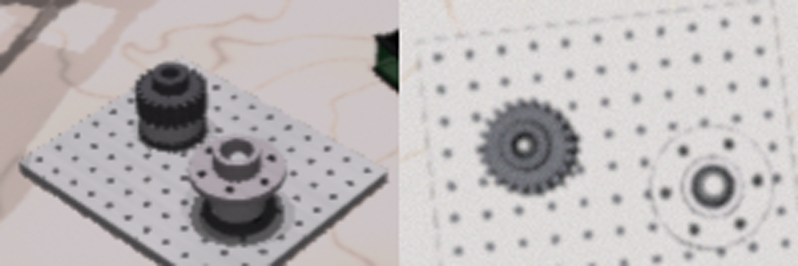

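View pics/full.png

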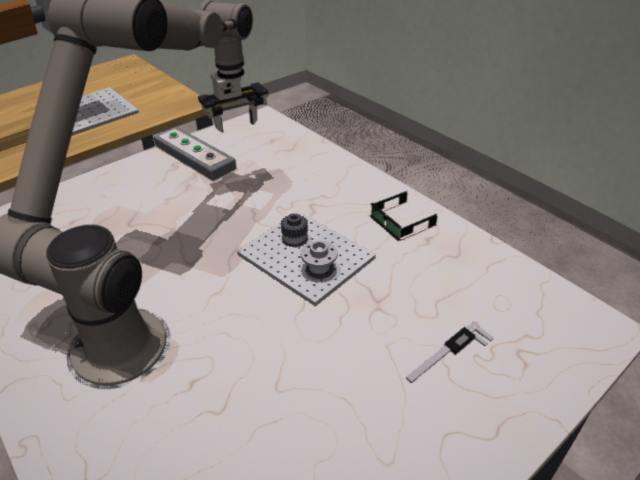

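Both stacks are flat and fully down (gear at about 294,228 and flange at about 319,255 in the side view), and the goggles and caliper are where they were. Handing in.

>>> {"fn": "shift_gripper", "kwargs": {"moves": [[92,0,0,0,0],[92,0,0,0,0],[92,0,0,0,0],[92,0,0,0,0]], "lines": "1,1"}}

```text
time: 37.38
```

```bash
python3 -c "
from plant import bot
print(bot.close_job())"
```

```text
the job is handed in; nothing more can be done
None
```

The job is handed in at about 37 s. In the last pictures the tall spacer and flange on the thick post and the short spacer and gear on the thin post lay flat, and each was lowered to a contact reading and released. The goggles and caliper were not touched.

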